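# Seat a printed board in the sanding jig and lock the toggle clamp

### The arm

A 6-joint arm with a two-finger parallel gripper is mounted at the origin on the work surface. World frame = base frame: x ahead of the robot, y to its left, z up, the work surface at z = 0. Lengths are in m, angles in rad, forces in N, time in s.
With the tool pointing down it reaches from about 0.35 to 0.875 m from the base axis. Payload 4.2 kg.
Tool frame: the origin (TCP) lies at the very end of the fingers, on their centre line; the grasp point (between the pads) lies 19 mm behind it; z points along the fingers, y is the direction in which the jaws open and shut (so a half turn about z gives the same grasp; the last joint's range is limited). The gripper opens to 87 mm and grips with 3 to 60 N. Pads are 19 mm wide; open, the fingers measure 117 mm over their backs; the gripper's body (75 mm by 190 mm) begins 51 mm behind the grasp point.
Start: joints at [1.399, 0.385, 0.008, 0, -1.194, -0.259], TCP at [0.261, 0.568, 0.223] pointing down, gripper open.
Joint ranges: [-3.14, 3.14], [-1.21, 2.06], [-1.07, 1.41], [-3.16, 2.05], [-2.99, -0.16], [-3.1, 3.1]. Speed limits (rad/s): [2.79, 2.79, 3.14, 3.14, 3.14, 3.14].

### API

Orientations are given as a unit quaternion [w, x, y, z].
In Python, from cell import env gives the robot as it stands.
- The arm moves only by the tool move_arm, never from a script. Its argument "motion" is a list that holds one entry, the list of rows, each a list of 7 numbers: the shift along the tool's x, y, z in mm, then the turn, a rotation vector about the tool's x, y, z in rad, then the gripper's target within -1 to 1 (fully open at 1, half-way at 0, shut at -1). A call has 1 to 10 rows; each row shifts and turns the commanded pose from where the row before left it, along the tool's axes as they then stand; what a row does not reach is not made up. A row lasts 1/8 s, in which the tool goes at most 62.5 mm and 10.7 degrees, less where a joint would pass 70% of its speed; a pose out of reach is approached as far as the arm can. A call with a gripper value outside its range is refused whole. The fingers move at their own pace and stop on an object; "grip_force" is the grip in N (left out, the last holds). Time passes only in rows, so rows that do not move let the fingers close. It gives the time, the measured TCP pose, the force and the opening at its end, in the units of the state.
- env.state(): the state, without advancing time (a new reading comes with each control period).
- env.read_camera(name): name is "scene" or "side" or "wrist"; returns (picture, depth): 480x640x3 uint8, blue, green, red; 480x640 float32, m along the optical axis (not along the pixel's ray), 0 where there is no reading.
- env.calibration(name): a dict with "vfov" (degrees; the focal length in pixels is half the picture's height over the tangent of half this angle, whatever the lens; pixels are square), "cx", "cy" (the principal point, pixels), "R" (3x3) and "t" (3): a world point X has camera coordinates R X + t. Camera axes: x right, y down, z forward; pixel columns grow to the right and rows downward; lengths in m; the calibration is good to about 2 mm. A picture is of the moment at which its call begins: read the wrist's pose just before it. calibration takes no time and is no camera call; for the wrist camera it gives the pose at the moment of the call.
- env.hand_in(): hands the job in, once; it reports no verdict.
Trained networks look in the newest picture that a camera, given by its name, has taken for a name from the list of things; names that differ only in an ending like _2 or _b are one class to them, and where a whole thing is asked for, a point or a joint stands for the part that bears it (a point fixed in the world has none). Each returns a list of dicts, best first, with "score" (0 to 1); they miss things now and then, are a little off and sometimes report something else, mostly with a low value. They report only what shows in the picture. A call takes as long as a camera call.
- env.boxes_of(camera, target): "extent" ([left, top, right, bottom] in pixels, round what is visible of it).
- env.regions_of(camera, target): "pixels" (480x640 bool, what is visible of it) and "extent" ([left, top, right, bottom] in pixels, round what is visible of it).
The state is a dict: "time": time; "joint_pos": joint angles; "dq": joint speeds; "joint_efforts": joint torques, N m; "tool_pos": TCP position; "tcp_rot": TCP orientation; "wrist_force": force on the tool from outside, world axes, zero at the start; "wrist_torque": the same for the moment, N m; "opening": finger opening in m.
Only numpy, scipy, OpenCV 4.12 (cv2) and the standard library are available. Lean on these libraries where they do the work, as an engineer would, in place of code of your own. Each camera call takes 0.05 s, during which the arm holds its last target.

### The job

The green printed board lies loose and a little askew on the plywood sanding jig, with the clamp standing open. Without lifting the board, push it flat across the jig until it sits snug and square against both aluminium fences; then push the clamp's red handle over and down until it snaps into lock, with its rubber foot pressing on the board. Leave the ink jar, tape roll, sanding block and squeegee where they are.

Things in the scene. Friction and masses are not known exactly. Their poses are not given: they have to be found in the camera images.
- jig: Sanding jig, fixed: plywood plate 18 mm thick. Origin on the work surface under the centre of the seated board; the plate spans x -60 to +105 mm, y -60 to +225 mm. Two aluminium fences, 14 mm wide, stand 12 mm above it. The board is pushed along the jig's +x to the far fence and along its +y to the side fence.
- far_fence (a point): On the face of the far fence, at its foot on the plate: jig x = +90 mm, y = 0. The face looks to the jig's -x and runs from y -80 to +70 mm.
- side_fence (a point): On the face of the side fence (the one on the clamp's side), at its foot on the plate: jig y = +90 mm, x = 0. The face looks to the jig's -y and runs from x -60 to +105 mm.
- board: Loose green board with a red print, 180 x 180 x 6 mm, about 0.16 kg. Origin at the centre of its underside. It lies on the plate, at the start 15 to 35 mm short of each fence, turned up to 0.12 rad. Seated: origin at x 0, y 0, z 18 mm of the jig, axes parallel. Its -x and -y edges overhang the plate (by 30 mm when seated): a fingertip can stand beside them over the bare work surface.
- clamp: Fixed steel base of a horizontal toggle clamp on the plate behind the side fence, axes parallel to the jig's, anywhere from jig x -30 to +30 mm. Origin: on the plate under the arm's pivot (jig y +142 mm). The arm reaches 80 mm to -y over fence and board, the red handle points to +y; both move in the plane x = 0. At the start the arm stands up 28 to 66 degrees, the handle slants up 40 to 66.
- clamp_arm: The clamp's moving steel arm with its spindle and rubber foot; origin on its pivot, 24 mm above the plate over the clamp's origin.
- clamp_foot (a point): Centre of the lower face of the black rubber foot (18 mm wide, 16 mm high) at the end of the clamp's arm. Open, it stands well above the board; it swings down and lands on the board 28 mm inside the side-fence edge, then presses with about 35 N in lock.
- clamp_handle (a joint): How far the handle is closed (rad): 0 to 0.7 at the start, about 1.5 when the foot lands on the board, 2.04 at the dead point, 2.20 at the lock stop. Until landing the handle stays about where it is left and takes 1 to 2 N; from there to the dead point it takes up to 8 N and springs back if let go; past it, it snaps to the stop by itself and stays.
- grip_end (a point): Centre of the free end of the red grip, a straight bar 18 mm wide (clamp's x), 14 mm thick, 114 mm long from grip_root to here. Open, this end is 163 to 191 mm above the work surface; locked, about 77 mm above it and 148 mm to +y of the clamp's origin. It swings to +y and down in an arc of 130 to 150 mm radius.
- grip_root (a point): Centre of the inner end of the red grip, 114 mm from grip_end along its straight axis. Locked, the grip is nearly level, rising 4 degrees towards its free end.
- ink_jar: Bystander: white plastic ink jar with a red cap, 60 mm wide, 72 mm tall, on the work surface near the jig; origin under its centre.
- tape_roll: Bystander: roll of brown tape lying flat, 92 mm wide, 24 mm tall; origin under its centre.
- sanding_block: Bystander: cork sanding block 64 x 102 mm, 33 mm tall; origin under its centre.
- squeegee: Bystander: printing squeegee lying flat to the jig's -y side: wooden grip 160 mm (x) x 62 mm (y), 24 mm thick, its blade standing out 26 mm to -y; origin under the centre of the grip.

How it is judged:
On the way, in this order (a step that is already met when the one before it is completed fails the run):
1. the board is pushed home against both fences while the clamp is still open (x of board in the frame of jig above -0.003 m and y of board in the frame of jig above -0.003 m and angle between the x axis of board and the x axis of jig, either way round below 0.03 rad and z of board in the frame of jig below 0.0195 m and value of joint clamp_handle below 1.4 rad), for 0.1 s.
2. the handle is past its dead point, in lock (value of joint clamp_handle above 2.13 rad), for 0.2 s.
At the end, for the whole second after the job is handed in: The board, pushed home before clamping, lies flat and still within 3 mm of both fences and 0.03 rad of square; the handle is past its dead point, in lock (joint above 2.13 rad, stop at 2.20), and the rubber foot presses on the board with more than 15 N (x of board in the frame of jig above -0.003 m and y of board in the frame of jig above -0.003 m and angle between the x axis of board and the x axis of jig, either way round below 0.03 rad and z of board in the frame of jig below 0.0195 m and value of joint clamp_handle above 2.13 rad and contact force between clamp_arm and board above 15 N and linear speed of board below 0.02 m/s and angle between board's own z axis and vertical below 0.03 rad); the robot touches nothing.
It fails at once if the board is lifted off the jig or tipped (more than 7 mm or 0.12 rad) (z of board in the frame of jig above 0.025 m or angle between board's own z axis and vertical above 0.12 rad).
It fails at once if the ink jar is moved by more than 20 mm (distance of ink_jar from where it was at the start of the episode above 0.02 m).
It fails at once if the tape roll is moved by more than 20 mm (distance of tape_roll from where it was at the start of the episode above 0.02 m).
It fails at once if the sanding block is moved by more than 20 mm (distance of sanding_block from where it was at the start of the episode above 0.02 m).
It fails at once if the squeegee is moved by more than 20 mm (distance of squeegee from where it was at the start of the episode above 0.02 m).
It also fails if it takes over 72 s, if anything falls off the work surface, if the arm or the gripper's body presses on something with over 40 N, if the wrist force passes 120 N, or if a joint passes its speed limit or range.

## Working session

There is one attempt and no reset: what is moved stays moved. The work goes in short steps, Python scripts to look and compute and a tool call to move; the robot and the scene stay as the last step left them, time stands still between calls to the robot, and variables do not carry over. Pictures are saved under pics/ and viewed, and the job is handed in when it is done.

Besides the shell and the picture viewer there is one more tool, called after "Call:" as a command line: name --argument value ..., lists and objects as JSON in quotes. move_arm: Moves the arm, as the interface text tells. Its arguments: {"type":"object","properties":{"motion":{"type":"array"},"grip_force":{"type":"number"}},"required":["motion"]}

```bash
ls; mkdir -p pics; python3 - <<'E'
from cell import env
import cv2
print(env.state())
for n in("scene","side","wrist"):
    p,d=env.read_camera(n); cv2.imwrite(f"pics/a_{n}.png",p)
    c=env.calibration(n); print(n,c)
E
```

```text
pics
{'time': 0.0, 'joint_pos': array([ 1.39860769e+00,  3.85596335e-01,  6.63371734e-03, -4.95130584e-04,
       -1.19399648e+00, -2.58618791e-01]), 'dq': array([ 0.00064336, -0.00026468,  0.00041519, -0.00022721,  0.00146831,
        0.00150696]), 'joint_efforts': array([ 4.14316137e-04, -3.90662885e+01,  1.87404549e+01,  4.21984971e+00,
        1.09153159e-02, -1.97410436e-04]), 'tool_pos': array([0.26072604, 0.56736385, 0.22143925]), 'tcp_rot': array([ 1.09031737e-03,  9.76870059e-01, -2.13830929e-01, -1.83166701e-04]), 'wrist_force': array([ 0.02876915, -0.35152576, -0.04320006]), 'wrist_torque': array([ 0.0418891 ,  0.00752236, -0.01698496]), 'opening': 0.08715099677466558}
scene {'vfov': 46.5955812165304, 'cx': 318.307021290557, 'cy': 250.2481488827196, 'R': array([[ 0.21553904,  0.9762152 , -0.02338376],
       [ 0.50403055, -0.1317314 , -0.85358072],
       [-0.83635885,  0.17219384, -0.52043555]]), 't': array([-0.07433165, -0.18685865,  1.53246584])}
side {'vfov': 44.94594734531259, 'cx': 319.22004624270136, 'cy': 237.84413631361545, 'R': array([[ 0.85758821, -0.51423634, -0.0101706 ],
       [-0.24710796, -0.39459649, -0.88500354],
       [ 0.4510877 ,  0.76148184, -0.46547319]]), 't': array([-0.54394886,  0.25856151,  1.00978131])}
wrist {'vfov': 71.08157643459589, 'cx': 324.45686058554315, 'cy': 238.17196937500358, 'R': array([[-4.17730718e-01, -9.08570856e-01,  2.18432702e-04],
       [-8.80424165e-01,  4.04849158e-01,  2.46881448e-01],
       [-2.24397721e-01,  1.02937651e-01, -9.69045666e-01]]), 't': array([ 0.6250719 , -0.0298337 ,  0.38840735])}
```

View pics/a_scene.png

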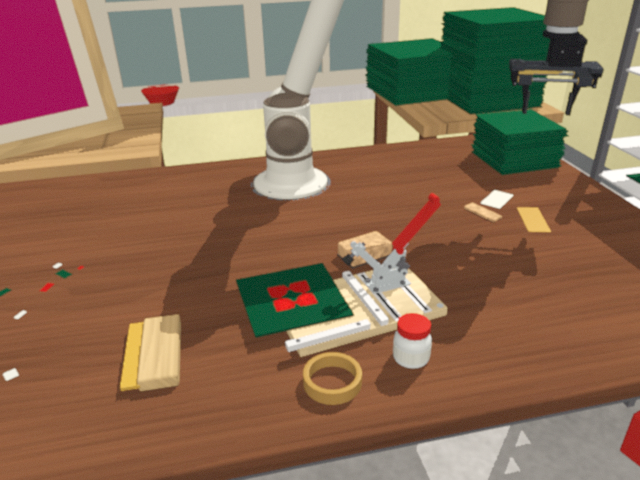

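View pics/a_side.png

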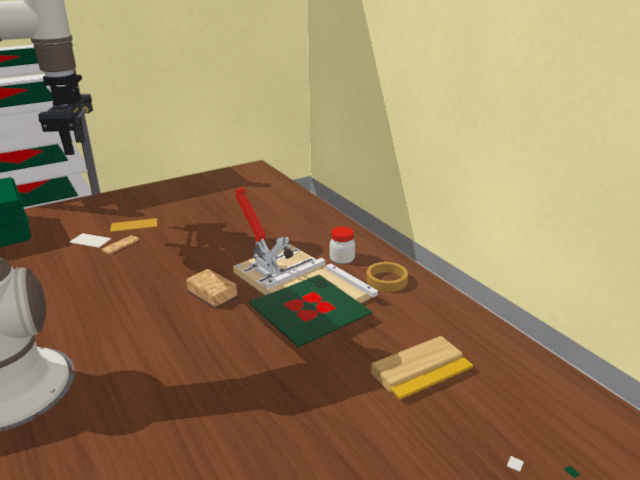

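View pics/a_wrist.png

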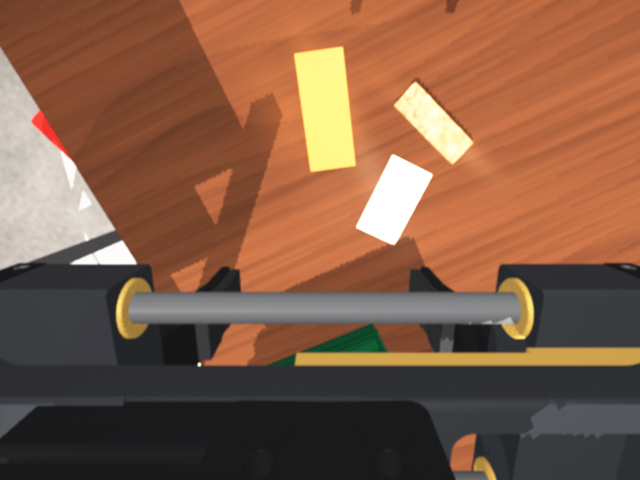

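The scene picture shows the board at about (295,297), the fences at (365,295) and (325,335), and the red grip from (398,250) to (434,200). The jar is at (413,340), the tape at (333,378), the sanding block at (365,248) and the squeegee at (155,352). Next I localise them.

```bash
cat > h.py <<'E'
import numpy as np, cv2
from cell import env
def K(n,c=None):
    c=c or env.calibration(n); return 240/np.tan(np.radians(c['vfov']/2)),c
def cloud(n,d,c=None):
    f,c=K(n,c); v,u=np.mgrid[:480,:640]
    P=np.stack([(u-c['cx'])/f*d,(v-c['cy'])/f*d,d],-1)
    return (P-c['t'])@c['R']
def proj(n,X,c=None):
    f,c=K(n,c); q=np.atleast_2d(X)@c['R'].T+c['t']
    return np.c_[q[:,0]/q[:,2]*f+c['cx'],q[:,1]/q[:,2]*f+c['cy']]
def rayz(n,uv,z,c=None):
    f,c=K(n,c); uv=np.atleast_2d(uv); r=np.c_[(uv[:,0]-c['cx'])/f,(uv[:,1]-c['cy'])/f,np.ones(len(uv))]@c['R']
    o=-c['R'].T@c['t']; return o+r*((z-o[2])/r[:,2])[:,None]
E
python3 - <<'E'
from h import *
import pickle
S={}
for n in("scene","side"):
    p,d=env.read_camera(n); C=cloud(n,d); S[n]=(p,d)
    for t in("board","jig","clamp","clamp_arm","grip_end","clamp_foot","ink_jar","tape_roll","sanding_block","squeegee"):
        r=env.regions_of(n,t)
        S[n,t]=r
        for q in r[:2]:
            m=q['pixels']&(d>0); X=C[m]
            if len(X)<5: print(n,t,q['score'],q['extent'],'few');continue
            print(n,t,round(q['score'],2),np.round(q['extent']),m.sum(),np.round(np.percentile(X,[2,50,98],axis=0),3).tolist())
pickle.dump(S,open('S.pkl','wb'))
print(env.state()['time'])
E
```

```text
scene board 0.92 [233. 259. 355. 336.] 5732 [[0.466, -0.184, 0.021], [0.567, -0.099, 0.024], [0.645, -0.01, 0.027]]
scene jig 0.72 [287. 268. 446. 362.] 5906 [[0.517, -0.117, 0.001], [0.643, 0.027, 0.018], [0.696, 0.16, 0.032]]
scene jig 0.61 [382. 198. 442. 268.] 946 [[0.533, 0.092, 0.063], [0.547, 0.134, 0.128], [0.557, 0.184, 0.186]]
scene clamp 0.64 [342. 195. 439. 293.] 2415 [[0.53, 0.007, 0.019], [0.553, 0.106, 0.079], [0.574, 0.181, 0.183]]
scene clamp 0.19 [386. 194. 442. 268.] 960 [[0.528, 0.095, 0.061], [0.547, 0.136, 0.13], [0.557, 0.184, 0.186]]
scene clamp_arm 0.96 [342. 242. 392. 276.] 528 [[0.544, 0.001, 0.039], [0.565, 0.042, 0.092], [0.573, 0.091, 0.122]]
scene grip_end 0.72 [384. 195. 440. 272.] 980 [[0.53, 0.092, 0.058], [0.547, 0.136, 0.13], [0.557, 0.184, 0.187]]
scene clamp_foot 0.72 [338. 246. 398. 277.] 593 [[0.456, 0.002, 0.002], [0.564, 0.047, 0.088], [0.573, 0.098, 0.122]]
scene ink_jar 0.49 [384. 192. 438. 270.] 937 [[0.532, 0.092, 0.06], [0.548, 0.134, 0.129], [0.557, 0.183, 0.185]]
scene tape_roll 0.7 [302. 351. 365. 404.] 1812 [[0.727, -0.115, -0.0], [0
[... 1323 characters left out ...]
_jar 0.65 [332. 227. 356. 260.] 738 [[0.71, 0.04, 0.008], [0.729, 0.051, 0.046], [0.759, 0.084, 0.075]]
side ink_jar 0.64 [235. 187. 271. 254.] 727 [[0.528, 0.087, 0.001], [0.543, 0.137, 0.126], [0.668, 0.423, 0.188]]
side tape_roll 0.78 [367. 258. 408. 295.] 924 [[0.723, -0.117, -0.0], [0.768, -0.074, 0.016], [0.819, -0.027, 0.027]]
side sanding_block 0.88 [185. 268. 237. 309.] 1298 [[0.375, 0.032, 0.003], [0.409, 0.067, 0.032], [0.453, 0.13, 0.036]]
side sanding_block 0.34 [372. 335. 469. 396.] 3588 [[0.556, -0.393, 0.007], [0.627, -0.356, 0.024], [0.712, -0.307, 0.027]]
side squeegee 0.88 [371. 333. 473. 400.] 3523 [[0.556, -0.393, 0.01], [0.625, -0.357, 0.024], [0.71, -0.31, 0.027]]
1.25
```

```bash
cat > td.py <<'E'
from h import *
def topdown(S,out,c=(0.58,0.0),w=0.3,z=None,s=1000):
    ims=[]
    for n in("scene","side"):
        p,d=S[n]
        N=int(2*w*s); 
        # image: right = +x, up = +y ; rectify at plane z
        jj,ii=np.mgrid[:N,:N]
        X=np.stack([c[0]-w+ii/s,c[1]+w-jj/s,np.full(ii.shape,z)],-1).reshape(-1,3)
        uv=proj(n,X).astype(np.float32).reshape(N,N,2)
        ims.append(cv2.remap(p,uv[...,0],uv[...,1],cv2.INTER_LINEAR))
    return ims
E
python3 - <<'E'
from td import *
import pickle
S=pickle.load(open('S.pkl','rb'))
a,b=topdown(S,None,c=(0.6,-0.0),w=0.2,z=0.030,s=1000)
cv2.imwrite('pics/td30.png',np.hstack([a,b]))
a,b=topdown(S,None,c=(0.57,-0.08),w=0.2,z=0.024,s=1000)
cv2.imwrite('pics/td24.png',np.hstack([a,b]))
# fences by depth
for n in("scene","side"):
    p,d=S[n]; C=cloud(n,d)
    m=(C[...,2]>.0275)&(C[...,2]<.0335)&(C[...,0]>.45)&(C[...,0]<.75)&(C[...,1]>-.2)&(C[...,1]<.2)
    g=np.zeros((400,400),np.uint8)
    X=C[m]; g[(200-(X[:,1])*1000).astype(int).clip(0,399),((X[:,0]-.4)*1000).astype(int).clip(0,399)]=255
    cv2.imwrite(f'pics/f_{n}.png',g)
    # board by color
    hsv=cv2.cvtColor(p,cv2.COLOR_BGR2HSV)
    mm=S[n,'board'][0]['pixels']&(C[...,2]>.018)&(C[...,2]<.03)
    X=C[mm]; print(n,X.shape,cv2.minAreaRect((X[:,:2]*1000).astype(np.float32)))
a=cv2.imread('pics/f_scene.png');b=cv2.imread('pics/f_side.png');cv2.imwrite('pics/f.png',np.hstack([a,b]))
E
```

```text
scene (5681, 3) ((554.4739990234375, -96.51579284667969), (185.7550048828125, 180.14712524414062), 5.6038126945495605)
side (4758, 3) ((554.110595703125, -96.02867889404297), (182.9886932373047, 186.51837158203125), 4.828547477722168)
```

View pics/td30.png

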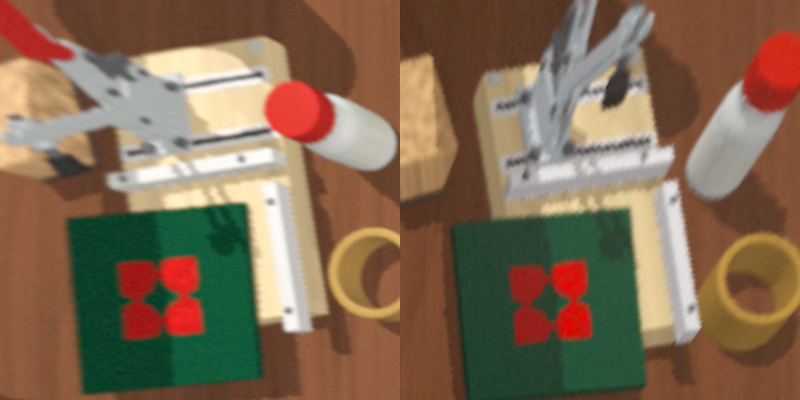

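View pics/td24.png

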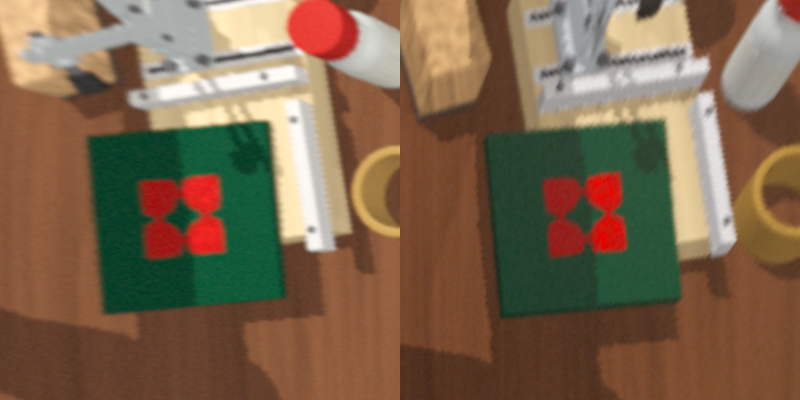

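View pics/f.png

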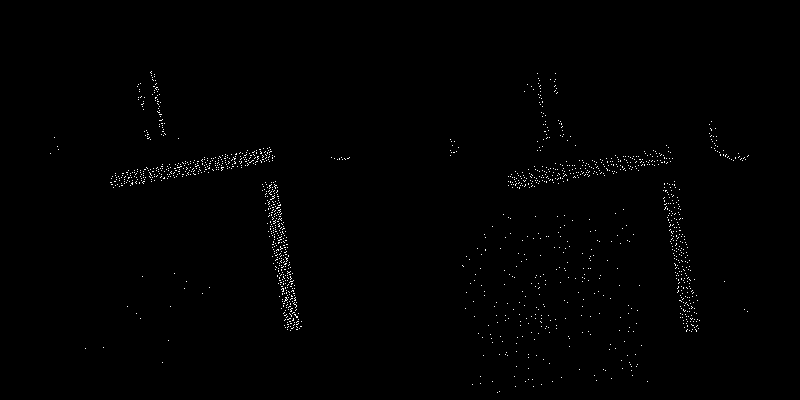

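```bash
python3 - <<'E'
from h import *
import pickle
S=pickle.load(open('S.pkl','rb'))
from scipy.optimize import least_squares
for n in("scene","side"):
    p,d=S[n]; C=cloud(n,d)
    m=(C[...,2]>.0285)&(C[...,2]<.0335)&(C[...,0]>.45)&(C[...,0]<.75)&(C[...,1]>-.2)&(C[...,1]<.2)
    X=C[m][:,:2]
    def mod(q):
        th=q[0];R=np.array([[np.cos(th),-np.sin(th)],[np.sin(th),np.cos(th)]])
        return (X-q[1:])@R   # jig coords
    q=np.array([.155,.58,-.07])
    for it in range(8):
        J=mod(q)
        a=(abs(J[:,0]-97)<.02)
        a=(abs(J[:,0]-.097)<.015)&(J[:,1]<.07)&(J[:,1]>-.085)
        b=(abs(J[:,1]-.097)<.015)&(J[:,0]>-.065)&(J[:,0]<.11)
        def f(q):
            J=mod(q); return np.r_[J[a,0]-.097,J[b,1]-.097]
        q=least_squares(f,q,loss='soft_l1',f_scale=.005).x
    J=mod(q)
    print(n,q,a.sum(),b.sum(),np.percentile(J[a,0],[1,99]),np.percentile(J[b,1],[1,99]),np.percentile(J[b,0],[1,99]),np.percentile(J[a,1],[1,99]))
    # board mask edges in rays at z=.024
    hsv=cv2.cvtColor(p,cv2.COLOR_BGR2HSV)
    mk=S[n,'board'][0]['pixels']
    mk=cv2.dilate(mk.astype(np.uint8),np.ones((7,7)))
    g=((((hsv[...,0]>65)&(hsv[...,0]<100)&(hsv[...,1]>90))|((hsv[...,0]<8)|(hsv[...,0]>172))&(hsv[...,1]>200))&(mk>0)).astype(np.uint8)
    g=cv2.morphologyEx(g,cv2.MORPH_CLOSE,np.ones((9,9)))
    cn=max(cv2.findContours(g,0,1)[0],key=cv2.contourArea)
    W=rayz(n,cn[:,0,:].astype(float),.024)
    Q=(W[:,:2]*1000).astype(np.float32)
    print('rect',cv2.minAreaRect(Q))
    # corner approx
    ap=cv2.approxPolyDP(cv2.convexHull(cn),5,True)[:,0]
    Wc=rayz(n,ap.astype(float),.024)[:,:2]
    th=q[0];R=np.array([[np.cos(th),-np.sin(th)],[np.sin(th),np.cos(th)]])
    print(np.round(Wc,4).tolist()); print('in jig',np.round((Wc-q[1:])@R,4).tolist())
    gm=S[n,'grip_end'][0]['pixels']&(d>0)&((hsv[...,0]<8)|(hsv[...,0]>172))&(hsv[...,1]>150)
    G=C[gm]; G=G[(G[:,2]>.03)&(G[:,1]<.25)]
    Gj=np.c_[(G[:,:2]-q[1:])@R,G[:,2]]
    print('grip jig pct',np.round(np.percentile(Gj,[1,50,99],axis=0),3).tolist())
    i=np.argsort(Gj[:,2]); print('top',Gj[i[-40:]].mean(0),'bot',Gj[i[:40]].mean(0))
    for t in('ink_jar','sanding_block','tape_roll','clamp_arm'):
        for r in S[n,t][:1]:
            mm=r['pixels']&(d>0); Z=C[mm]; print(t,np.round(np.percentile(np.c_[(Z[:,:2]-q[1:])@R,Z[:,2]],[3,50,97],axis=0),3).tolist())
E
```

```text
scene [ 0.16264343  0.58544192 -0.06717797] 487 395 [0.0882552  0.10441073] [0.08995147 0.10434416] [-0.05759597  0.10309137] [-0.07789058  0.06673433]
rect ((556.98193359375, -97.27836608886719), (179.61514282226562, 176.71217346191406), 5.345094680786133)
[[0.6291, -0.0025], [0.6534, -0.1756], [0.4767, -0.1912], [0.4616, -0.0196]]
in jig [[0.0536, 0.0568], [0.0495, -0.118], [-0.1274, -0.1048], [-0.1145, 0.067]]
grip jig pct [[-0.019, 0.174, 0.089], [-0.002, 0.217, 0.14], [0.002, 0.256, 0.188]]
top [-0.00655479  0.24861051  0.18648632] bot [-0.00208483  0.18033069  0.09291843]
ink_jar [[-0.016, 0.165, 0.063], [-0.004, 0.206, 0.129], [0.001, 0.252, 0.183]]
sanding_block [[-0.168, 0.128, 0.002], [-0.127, 0.188, 0.03], [-0.108, 0.226, 0.034]]
tape_roll [[0.14, -0.077, 0.0], [0.186, -0.035, 0.018], [0.225, 0.008, 0.026]]
clamp_arm [[-0.017, 0.071, 0.045], [-0.002, 0.111, 0.092], [0.002, 0.16, 0.121]]
side [ 0.15856467  0.58330923 -0.06855767] 268 285 [0.08958382 0.10675673] [0.08865589 0.10782433] [-0.05810024  0.10283238] [-0.07822661  0.06705129]
rect ((552.4964599609375, -98.63914489746094), (179.71380615234375, 179.123046875), 5.411118030548096)
[[0.6461, -0.1773], [0.4718, -0.1959], [0.4576, -0.0188], [0.6321, -0.0074]]
in jig [[0.0448, -0.1173], [-0.1302, -0.1081], [-0.1163, 0.069], [0.0578, 0.0527]]
grip jig pct [[-0.018, 0.174, 0.089], [-0.01, 0.216, 0.142], [0.002, 0.256, 0.189]]
top [-0.00852121  0.24730458  0.18611829] bot [-0.01010403  0.17939448  0.09364734]
ink_jar [[0.147, 0.082, 0.009], [0.162, 0.095, 0.046], [0.192, 0.125, 0.075]]
sanding_block [[-0.176, 0.128, 0.003], [-0.151, 0.162, 0.032], [-0.112, 0.222, 0.036]]
tape_roll [[0.136, -0.077, 0.0], [0.182, -0.035, 0.016], [0.225, 0.009, 0.027]]
clamp_arm [[-0.017, 0.072, 0.018], [-0.011, 0.11, 0.093], [0.076, 0.211, 0.123]]
```

Fence fit from both cameras: jig yaw 0.16, origin (0.584, -0.068). The board is about (-33, -25) mm from its seat and turned -0.067 rad. I'll push with both open fingers so they square the board: first the -x edge, then the -y edge.

Call:
move_arm --motion '[[[30,36,0,0,0,0,1],[30,36,0,0,0,0,1],[30,36,0,0,0,0,1],[30,36,0,0,0,0,1],[30,36,0,0,0,0,1],[30,36,0,0,0,0,1],[30,36,0,0,0,0,1],[30,36,0,0,0,0,1],[30,36,0,0,0,0,1],[30,36,0,0,0,0,1]]]'

```text
time: 2.5
tool_pos: [0.3834, 0.1141, 0.223]
tcp_rot: [-0.0, 0.977, -0.213, 0.0]
wrist_force: [1.3, 0.9, -0.9]
opening: 0.0871
```

Call:
move_arm --motion '[[[30,36,0,0,0,0,1],[30,36,0,0,0,0,1],[30,36,0,0,0,0,1],[30,36,0,0,0,0,1],[26,38,0,0,0,0,1],[0,0,0,0,0,-0.15,1],[0,0,0,0,0,-0.15,1],[0,0,0,0,0,-0.15,1],[0,0,0,0,0,-0.142,1],[0,0,0,0,0,0,1]]]'

```text
time: 3.75
tool_pos: [0.4399, -0.1109, 0.2227]
tcp_rot: [0.0, 0.997, 0.08, 0.0]
wrist_force: [0.5, -0.3, -0.4]
opening: 0.0869
```

```bash
cat >> h.py <<'E'
TH=.1606;O=np.array([.5844,-.0679]);RJ=np.array([[np.cos(TH),-np.sin(TH)],[np.sin(TH),np.cos(TH)]])
from scipy.spatial.transform import Rotation as Ro
def where():
    s=env.state(); q=s['tcp_rot']; R=Ro.from_quat(np.r_[q[1:],q[0]]).as_matrix()
    print('t',round(s['time'],2),'jig',np.round((s['tool_pos'][:2]-O)@RJ,4),'z',round(s['tool_pos'][2],4),'toolx in jig',np.round(np.r_[R[:2,0]@RJ,R[2,0]],3),'zax',np.round(R[:,2],3),'F jig',np.round(np.r_[s['wrist_force'][:2]@RJ,s['wrist_force'][2]],1),'op',round(s['opening'],4),'q',np.round(s['joint_pos'],2))
E
python3 -c "
from h import *
where()"
```

```text
t 3.75 jig [-0.1495 -0.0193] z 0.2227 toolx in jig [ 1.    -0.001  0.   ] zax [ 0. -0. -1.] F jig [ 0.5 -0.4 -0.4] op 0.0869 q [ 0.11  0.09 -0.39  0.   -1.09  1.62]
```

Call:
move_arm --motion '[[[0,0,40,0,0,0,1],[0,0,40,0,0,0,1],[0,0,40,0,0,0,1],[0,0,40,0,0,0,1],[0,0,30,0,0,0,1],[0,0,21,0,0,0,1],[0,0,0,0,0,0,1]]]'

```text
time: 4.62
tool_pos: [0.4389, -0.1109, 0.0104]
tcp_rot: [0.0, 0.997, 0.08, -0.002]
wrist_force: [-0.2, 0.7, 0.0]
opening: 0.0869
```

```bash
python3 -c "
from h import *
where()
for n in ('side','scene'):
    p,d=env.read_camera(n); cv2.imwrite('pics/b_%s.png'%n,p[200:380,180:420] if n=='side' else p[180:420,180:480])
a=[cv2.resize(cv2.imread('pics/b_%s.png'%n),(400,320)) for n in('side','scene')]
cv2.imwrite('pics/b.png',np.hstack(a))
"
```

```text
t 4.62 jig [-0.1505 -0.0192] z 0.0104 toolx in jig [ 1.    -0.001 -0.004] zax [-0.004 -0.    -1.   ] F jig [-0.1  0.7  0. ] op 0.0869 q [ 0.11  0.39 -0.66  0.   -0.52  1.62]
```

View pics/b.png

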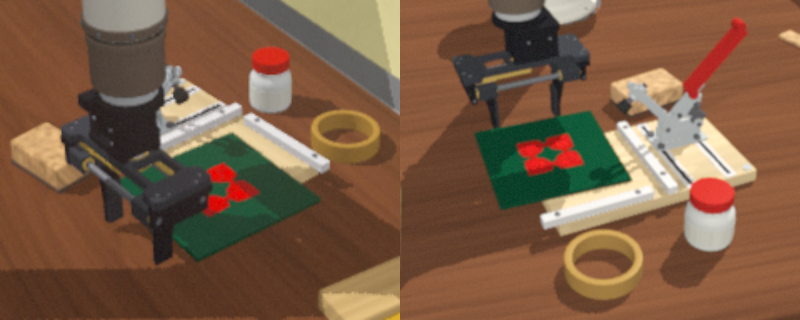

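The fingers stand beside the board's -x edge, over bare table. Pushing +x slowly.

Call:
move_arm --motion '[[[5,0,0,0,0,0,1],[5,0,0,0,0,0,1],[5,0,0,0,0,0,1],[5,0,0,0,0,0,1],[5,0,0,0,0,0,1],[5,0,0,0,0,0,1],[5,0,0,0,0,0,1],[5,0,0,0,0,0,1],[4,0,0,0,0,0,1],[3,0,0,0,0,0,1]]]'

```text
time: 5.98
tool_pos: [0.4865, -0.1032, 0.0115]
tcp_rot: [0.0, 0.997, 0.081, -0.0]
wrist_force: [-1.4, -0.7, 0.3]
opening: 0.087
```

```bash
python3 -c "
from h import *
where()"
```

```text
t 5.97 jig [-0.1023 -0.0192] z 0.0115 toolx in jig [ 1.     0.001 -0.   ] zax [-0. -0. -1.] F jig [-1.5 -0.4  0.3] op 0.087 q [ 0.12  0.44 -0.55  0.   -0.58  1.61]
```

Call:
move_arm --motion '[[[1,0,0,0,0,0,1],[1,0,0,0,0,0,1],[1,0,0,0,0,0,1],[0,0,0,0,0,0,1]]]'

```text
time: 6.48
tool_pos: [0.4876, -0.103, 0.0114]
tcp_rot: [-0.0, 0.997, 0.08, -0.002]
wrist_force: [-6.4, -0.4, 4.5]
opening: 0.0873
```

```bash
python3 -c "
from h import *
where()"
```

```text
t 6.47 jig [-0.1011 -0.0192] z 0.0114 toolx in jig [ 1.     0.    -0.003] zax [-0.003 -0.    -1.   ] F jig [-6.4  0.6  4.5] op 0.0873 q [ 0.12  0.44 -0.55 -0.   -0.58  1.61]
```

Call:
move_arm --motion '[[[1,0,0,0,0,0,1],[0,0,0,0,0,0,1],[0,0,0,0,0,0,1]]]'

```text
time: 6.85
tool_pos: [0.4877, -0.103, 0.0112]
tcp_rot: [-0.0, 0.997, 0.08, -0.003]
wrist_force: [-7.1, -0.7, 4.3]
opening: 0.0869
```

```bash
python3 -c "
from h import *
where()"
```

```text
t 6.85 jig [-0.1011 -0.0192] z 0.0112 toolx in jig [ 1.     0.    -0.005] zax [-0.005 -0.    -1.   ] F jig [-7.1  0.4  4.3] op 0.0869 q [ 0.12  0.44 -0.55 -0.   -0.58  1.61]
```

Call:
move_arm --motion '[[[-10,0,0,0,0,0,1],[0,0,-40,0,0,0,1],[0,0,-40,0,0,0,1],[30,30,0,0,0,0,1],[30,30,0,0,0,0,1],[30,30,0,0,0,0,1],[19,30,0,0,0,0,1],[0,0,0,0,0,0.174,1],[0,0,0,0,0,0.174,1],[0,0,0,0,0,0.174,1]]]'

```text
time: 8.1
tool_pos: [0.6085, -0.2054, 0.0917]
tcp_rot: [-0.0, 0.983, -0.182, 0.002]
wrist_force: [-0.4, 0.4, -0.2]
opening: 0.0871
```

Call:
move_arm --motion '[[[0,0,0,0,0,0.174,1],[0,0,0,0,0,0.174,1],[0,0,0,0,0,0.174,1],[0,0,0,0,0,0.174,1],[0,0,0,0,0,0.174,1],[0,0,0,0,0,0.174,1],[0,0,0,0,0,0,1]]]'

```text
time: 8.98
tool_pos: [0.6081, -0.2052, 0.0917]
tcp_rot: [-0.001, 0.764, -0.645, 0.001]
wrist_force: [-0.8, -0.3, 0.2]
opening: 0.087
```

```bash
python3 -c "
from h import *
where()
for n in ('side','scene'):
    p,d=env.read_camera(n); cv2.imwrite('pics/c_%s.png'%n,p[200:380,180:420] if n=='side' else p[180:420,180:480])
a=[cv2.resize(cv2.imread('pics/c_%s.png'%n),(400,320)) for n in('side','scene')]
cv2.imwrite('pics/c.png',np.hstack(a))
"
```

```text
t 8.97 jig [ 0.0015 -0.1393] z 0.0917 toolx in jig [ 0.008 -1.     0.001] zax [ 0.003 -0.    -1.   ] F jig [-0.9 -0.2  0.2] op 0.087 q [-0.07  0.52 -0.12  0.   -0.93  0.24]
```

View pics/c.png

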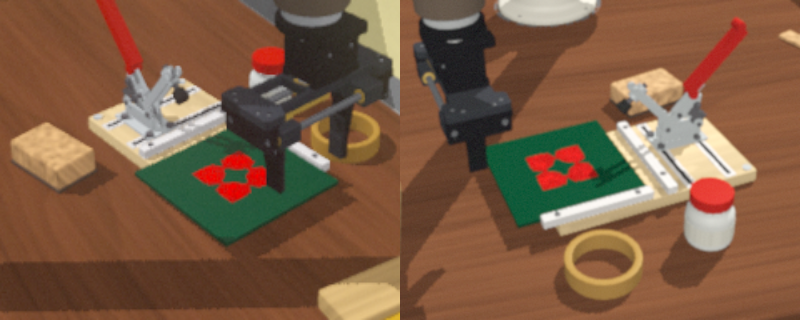

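The board is against the far fence, and the fingers are just outside its -y edge. I'll go down and push +y (tool -x).

Call:
move_arm --motion '[[[0,0,30,0,0,0.008,1],[0,0,30,0,0,0,1],[0,0,20,0,0,0,1],[-5,0,0,0,0,0,1],[-5,0,0,0,0,0,1],[-5,0,0,0,0,0,1],[-5,0,0,0,0,0,1],[-5,0,0,0,0,0,1],[-5,0,0,0,0,0,1],[-5,0,0,0,0,0,1]]]'

```text
time: 10.32
tool_pos: [0.6018, -0.1705, 0.0118]
tcp_rot: [-0.0, 0.761, -0.649, 0.0]
wrist_force: [0.8, -1.3, 1.3]
opening: 0.087
```

```bash
python3 -c "
from h import *
where()"
```

```text
t 10.32 jig [ 0.0008 -0.1041] z 0.0118 toolx in jig [-0.003 -1.     0.   ] zax [ 0.001 -0.    -1.   ] F jig [ 0.6 -1.4  1.3] op 0.087 q [-0.02  0.6  -0.23  0.   -0.75  0.18]
```

Call:
move_arm --motion '[[[-2,0,0,0,0,0,1],[-1,0,0,0,0,0,1],[-1,0,0,0,0,0,1],[-1,0,0,0,0,0,1],[0,0,0,0,0,0,1]]]'

```text
time: 10.95
tool_pos: [0.601, -0.1656, 0.0115]
tcp_rot: [-0.0, 0.761, -0.649, 0.0]
wrist_force: [1.2, -0.1, 0.5]
opening: 0.0867
```

```bash
python3 -c "
from h import *
where()"
```

```text
t 10.95 jig [ 0.0007 -0.0991] z 0.0115 toolx in jig [-0.003 -1.    -0.   ] zax [ 0.  0. -1.] F jig [ 1.1 -0.3  0.5] op 0.0867 q [-0.01  0.6  -0.23 -0.   -0.74  0.17]
```

Call:
move_arm --motion '[[[-1,0,0,0,0,0,1],[-1,0,0,0,0,0,1],[-1,0,0,0,0,0,1],[0,0,0,0,0,0,1]]]'

```text
time: 11.45
tool_pos: [0.6012, -0.1642, 0.0117]
tcp_rot: [0.0, 0.761, -0.649, 0.001]
wrist_force: [2.5, -7.0, -0.1]
opening: 0.0871
```

```bash
python3 -c "
from h import *
where()"
```

```text
t 11.45 jig [ 0.0012 -0.0977] z 0.0117 toolx in jig [-0.002 -1.     0.002] zax [ 0.002 -0.002 -1.   ] F jig [ 1.3 -7.3 -0.1] op 0.0871 q [-0.01  0.59 -0.23  0.   -0.74  0.16]
```

Call:
move_arm --motion '[[[-1,0,0,0,0,0,1],[0,0,0,0,0,0,1],[15,0,0,0,0,0,1],[20,0,0,0,0,0,1],[0,0,-40,0,0,0,1],[0,0,-50,0,0,0,1],[0,0,-50,0,0,0,1],[0,0,0,0,0,0,1]]]'

```text
time: 12.45
tool_pos: [0.6086, -0.1975, 0.1569]
tcp_rot: [-0.003, 0.761, -0.649, 0.004]
wrist_force: [-0.7, -0.6, -0.8]
opening: 0.087
```

```bash
python3 - <<'E'
from td import *
where()
S={}
for n in("scene","side"):
    p,d=env.read_camera(n); S[n]=(p,d); C=cloud(n,d)
    r=env.regions_of(n,'board')[0]
    hsv=cv2.cvtColor(p,cv2.COLOR_BGR2HSV)
    mk=cv2.dilate(r['pixels'].astype(np.uint8),np.ones((7,7)))
    g=((((hsv[...,0]>65)&(hsv[...,0]<100)&(hsv[...,1]>90))|((hsv[...,0]<8)|(hsv[...,0]>172))&(hsv[...,1]>200))&(mk>0)).astype(np.uint8)
    g=cv2.morphologyEx(g,cv2.MORPH_CLOSE,np.ones((9,9)))
    cn=max(cv2.findContours(g,0,1)[0],key=cv2.contourArea)
    W=rayz(n,cn[:,0,:].astype(float),.024)[:,:2]
    print(n,cv2.minAreaRect((((W-O)@RJ)*1000).astype(np.float32)))
a,b=topdown(S,None,c=(0.6,-0.05),w=0.14,z=0.024,s=1400)
cv2.imwrite('pics/d.png',np.hstack([a,b]))
E
```

```text
t 12.45 jig [ 0.0032 -0.1318] z 0.1569 toolx in jig [-0.003 -1.     0.003] zax [ 0.01  -0.001 -1.   ] F jig [-0.8 -0.5 -0.8] op 0.087 q [-0.06  0.45 -0.05  0.   -1.05  0.22]
scene ((2.3496932983398438, -0.20798492431640625), (179.8446502685547, 177.51150512695312), 0.10298621654510498)
side ((-1.0618820190429688, -1.0808258056640625), (179.13819885253906, 181.90081787109375), 89.85539245605469)
```

View pics/d.png

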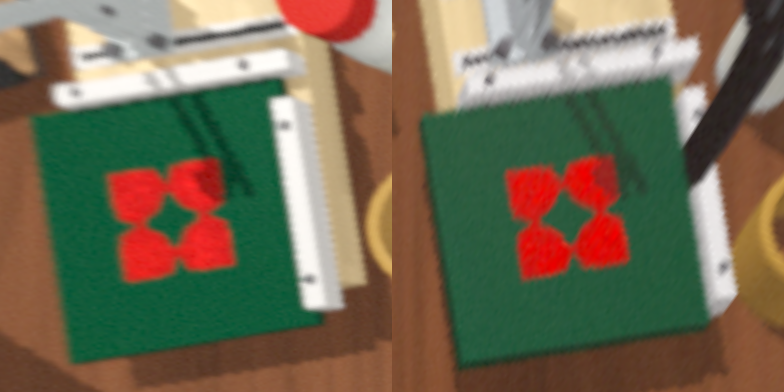

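The board looks square and tight to both fences: both views average within 1 mm and about 0 rad. As insurance I'll close the fingers and nudge the -x edge once more.

Call:
move_arm --motion '[[[-20,23,0,0,0,0,-1],[-20,23,0,0,0,0,-1],[-20,23,0,0,0,0,-1],[-20,23,0,0,0,0,-1],[-20,23,0,0,0,0,-1],[-22,23,0,0,0,0,-1],[0,0,40,0,0,0,-1],[0,0,50,0,0,0,-1],[0,0,40,0,0,0,-1],[0,0,15,0,0,0,-1]]]'

```text
time: 13.9
tool_pos: [0.4474, -0.0979, 0.0031]
tcp_rot: [0.003, 0.761, -0.649, -0.003]
wrist_force: [-0.1, -0.3, 0.8]
opening: 0.0016
```

```bash
python3 -c "
from h import *
where()"
```

```text
t 13.9 jig [-0.14   -0.0078] z 0.0031 toolx in jig [-0.003 -1.    -0.   ] zax [-0.008 -0.001 -1.   ] F jig [-0.2 -0.3  0.8] op 0.0016 q [ 0.14  0.41 -0.65 -0.   -0.52  0.02]
```

Call:
move_arm --motion '[[[0,0,-8,0,0,0,-1],[0,-10,0,0,0,0,-1],[0,-8,0,0,0,0,-1],[0,-6,0,0,0,0,-1],[0,-4,0,0,0,0,-1],[0,-3,0,0,0,0,-1],[0,-2,0,0,0,0,-1],[0,0,0,0,0,0,-1]]]'

```text
time: 14.9
tool_pos: [0.4829, -0.0924, 0.0145]
tcp_rot: [0.0, 0.761, -0.649, -0.0]
wrist_force: [0.1, -0.1, 0.5]
opening: 0.0001
```

```bash
python3 -c "
from h import *
where()"
```

```text
t 14.9 jig [-0.1041 -0.0079] z 0.0145 toolx in jig [-0.003 -1.    -0.   ] zax [-0. -0. -1.] F jig [ 0.1 -0.1  0.5] op 0.0001 q [ 0.14  0.43 -0.56 -0.   -0.58  0.02]
```

Call:
move_arm --motion '[[[0,-1,3,0,0,0,-1],[0,-1,0,0,0,0,-1],[0,-1,0,0,0,0,-1],[0,-1,0,0,0,0,-1],[0,0,0,0,0,0,-1]]]'

```text
time: 15.52
tool_pos: [0.4869, -0.0917, 0.0116]
tcp_rot: [-0.0, 0.761, -0.649, 0.0]
wrist_force: [-0.1, 0.2, 0.5]
opening: 0.0004
```

```bash
python3 -c "
from h import *
where()"
```

```text
t 15.53 jig [-0.1    -0.0079] z 0.0116 toolx in jig [-0.003 -1.     0.   ] zax [ 0.  0. -1.] F jig [-0.1  0.2  0.5] op 0.0004 q [ 0.14  0.44 -0.56  0.   -0.57  0.02]
```

Call:
move_arm --motion '[[[0,-1,0,0,0,0,-1],[0,-1,0,0,0,0,-1],[0,-1,0,0,0,0,-1],[0,0,0,0,0,0,-1]]]'

```text
time: 16.02
tool_pos: [0.4877, -0.0916, 0.0111]
tcp_rot: [0.002, 0.76, -0.649, -0.002]
wrist_force: [-4.9, -0.5, 2.5]
opening: 0.0005
```

```bash
python3 -c "
from h import *
where()
p,d=env.read_camera('side'); cv2.imwrite('pics/e.png',cv2.resize(p[200:380,180:420],(720,540)))"
```

```text
t 16.02 jig [-0.0993 -0.0079] z 0.0111 toolx in jig [-0.003 -1.    -0.   ] zax [-0.004 -0.    -1.   ] F jig [-4.9  0.3  2.5] op 0.0005 q [ 0.14  0.44 -0.55 -0.   -0.58  0.02]
```

View pics/e.png

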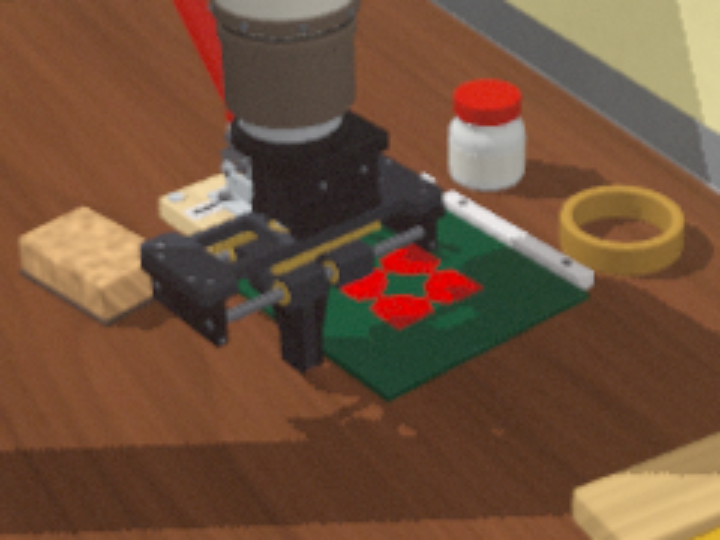

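It stalled at once with 5 N, so the board is home. Next I retreat, rise, and move to the -y side of the handle.

Call:
move_arm --motion '[[[0,20,0,0,0,0,-1],[0,0,-50,0,0,0,-1],[0,0,-50,0,0,0,-1],[0,0,-50,0,0,0,-1],[0,0,-50,0,0,0,-1],[0,0,-20,0,0,0,-1],[-40,-22,0,0,0,0,-1],[-40,-22,0,0,0,0,-1],[-40,-22,0,0,0,0,-1],[-40,-22,0,0,0,0,-1]]]'

```text
time: 17.32
tool_pos: [0.5334, 0.0795, 0.2322]
tcp_rot: [-0.002, 0.761, -0.649, 0.001]
wrist_force: [-0.5, 0.5, -0.7]
opening: 0.0006
```

Call:
move_arm --motion '[[[-40,-22,0,0,0,0,-1],[0,0,0,0,0,0,-1]]]'

```text
time: 17.58
tool_pos: [0.5491, 0.1236, 0.2313]
tcp_rot: [-0.001, 0.762, -0.648, 0.001]
wrist_force: [-0.1, -0.6, -0.6]
opening: 0.0003
```

```bash
cat > grip.py <<'E'
from h import *
def look(tag):
    where()
    for n in("scene","side"):
        p,d=env.read_camera(n); C=cloud(n,d); hsv=cv2.cvtColor(p,cv2.COLOR_BGR2HSV)
        cv2.imwrite(f'pics/{tag}_{n}.png',cv2.resize(p[180:420,180:500] if n=='scene' else p[160:400,170:490],(400,300)))
        J=np.c_[(C[...,:2].reshape(-1,2)-O)@RJ,C[...,2].ravel()].reshape(480,640,3)
        m=((hsv[...,0]<8)|(hsv[...,0]>172))&(hsv[...,1]>150)&(J[...,2]>.045)&(J[...,1]>.13)&(J[...,1]<.33)&(abs(J[...,0])<.05)&(d>0)
        G=J[m]
        if len(G)<20: print(n,'few');continue
        G=G[np.abs(G-np.median(G,0)).max(1)<.12]
        l=cv2.fitLine(G[:,1:].astype(np.float32),cv2.DIST_HUBER,0,.01,.01).ravel()
        t=(G[:,1:]-l[2:])@l[:2]; lo,hi=np.percentile(t,[1,99])
        print(n,len(G),'x',np.percentile(G[:,0],[2,50,98]).round(4),'slant deg',np.degrees(np.arctan(l[1]/l[0])).round(1),'ends',(l[2:]+lo*l[:2]).round(4),(l[2:]+hi*l[:2]).round(4))
    cv2.imwrite(f'pics/{tag}.png',np.hstack([cv2.imread(f'pics/{tag}_{n}.png') for n in('scene','side')]))
E
python3 -c "
from grip import *
look('g1')"
```

```text
t 17.57 jig [-0.0043  0.1946] z 0.2313 toolx in jig [ 0.001 -1.    -0.001] zax [ 0.003  0.001 -1.   ] F jig [-0.2 -0.6 -0.6] op 0.0003 q [ 0.51  0.27 -0.14  0.   -1.16 -0.35]
scene 822 x [-0.0174 -0.0017  0.0027] slant deg 46.2 ends [0.1724 0.0966] [0.2558 0.1836]
side 562 x [-0.0181 -0.0116  0.0017] slant deg 48.2 ends [0.1722 0.0947] [0.2538 0.1859]
```

View pics/g1.png

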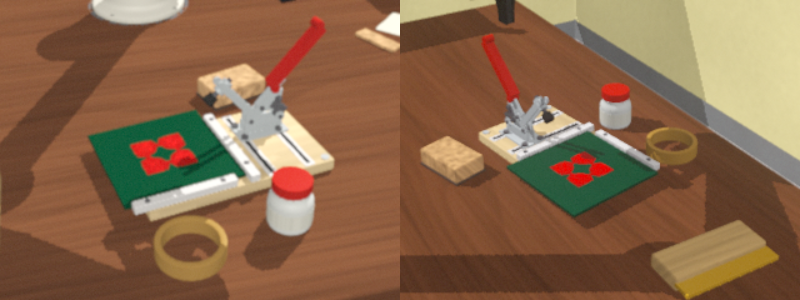

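The gripper isn't in these crops, though it should be over the clamp. Looking at the full pictures.

```bash
python3 -c "
from h import *
where()
s=env.state()['tool_pos']
for n in('scene','side'):
    print(n,proj(n,s)); p,d=env.read_camera(n); cv2.imwrite('pics/h_%s.png'%n,p)
where()
"
python3 -c "
import cv2,numpy as np
cv2.imwrite('pics/h.png',np.hstack([cv2.resize(cv2.imread('pics/h_%s.png'%n),(400,300)) for n in('scene','side')]))"
```

```text
t 17.68 jig [-0.006   0.1924] z 0.2315 toolx in jig [-0.002 -1.    -0.   ] zax [ 0.001  0.001 -1.   ] F jig [0.1 1.1 1.4] op 0.0006 q [ 0.51  0.27 -0.14  0.   -1.16 -0.35]
scene [[407.76530415 179.17489165]]
side [[254.32952894 177.37004619]]
t 17.77 jig [-0.0066  0.1913] z 0.2317 toolx in jig [-0.003 -1.    -0.   ] zax [ 0.001  0.    -1.   ] F jig [-0.3 -0.2  0.4] op 0.0 q [ 0.5   0.27 -0.14  0.   -1.16 -0.35]
```

View pics/h.png

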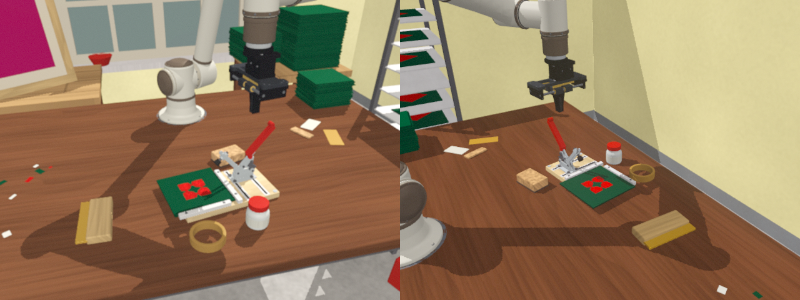

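The gripper is where it should be; my crop had cut it off. The grip slants about 47°, with its end near jig (y .252, z .182) and x about -0.008. I'll push with the closed tip along the arc, first half only, then look.

Call:
move_arm --motion '[[[-9,0,23,0,0,0,-1],[-9,0,24,0,0,0,-1],[-7.5,0,6,0,0,0,-1],[-7,0,7,0,0,0,-1],[-8.5,0,9.5,0,0,0,-1],[-8,0,11,0,0,0,-1],[-6.5,0,12,0,0,0,-1],[0,0,0,0,0,0,-1]]]'

```text
time: 18.77
tool_pos: [0.5374, 0.1753, 0.1374]
tcp_rot: [0.002, 0.761, -0.649, -0.001]
wrist_force: [0.2, -0.4, 0.4]
opening: 0.0002
```

```bash
python3 -c "
from grip import *
look('g2')"
```

```text
t 18.77 jig [-0.0076  0.2475] z 0.1374 toolx in jig [-0.002 -1.     0.001] zax [-0.003 -0.002 -1.   ] F jig [ 0.1 -0.4  0.4] op 0.0002 q [ 0.6   0.36 -0.26 -0.   -0.95 -0.44]
scene 773 x [-0.0171 -0.0013  0.0029] slant deg 24.1 ends [0.1707 0.0955] [0.2807 0.1447]
side 453 x [-0.0182 -0.013   0.0008] slant deg 21.7 ends [0.1684 0.0969] [0.2802 0.1413]
```

View pics/g2.png

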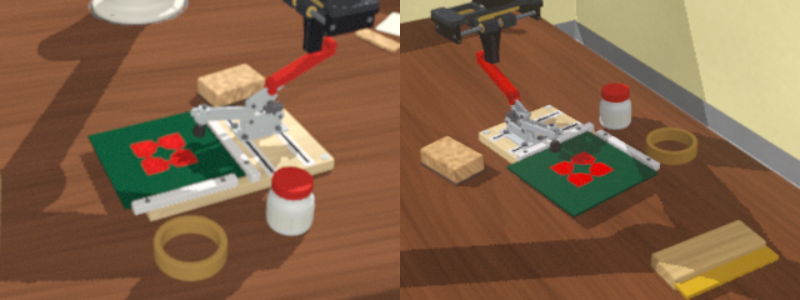

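The handle follows the tip, its end is now at (0.280, 0.143), and the foot is close to the board. Continuing down the arc.

Call:
move_arm --motion '[[[-5,0,12,0,0,0,-1],[-4,0,12,0,0,0,-1],[-2,0,12,0,0,0,-1],[-1,0,10,0,0,0,-1],[0,0,8,0,0,0,-1],[0,0,4,0,0,0,-1],[0,0,0,0,0,0,-1]]]'

```text
time: 19.75
tool_pos: [0.536, 0.1865, 0.0802]
tcp_rot: [0.001, 0.761, -0.649, -0.0]
wrist_force: [-0.2, 0.4, -0.6]
opening: 0.0006
```

```bash
python3 -c "
from grip import *
look('g3')"
```

```text
t 19.75 jig [-0.0071  0.2589] z 0.0802 toolx in jig [-0.003 -1.     0.001] zax [-0.002 -0.001 -1.   ] F jig [-0.2  0.4 -0.6] op 0.0006 q [ 0.62  0.43 -0.32 -0.   -0.82 -0.46]
scene 641 x [-0.017  -0.0009  0.0033] slant deg -3.1 ends [0.1739 0.0814] [0.295  0.0749]
side 336 x [-0.0183 -0.0144  0.0011] slant deg -2.3 ends [0.1722 0.0818] [0.2954 0.0768]
```

View pics/g3.png

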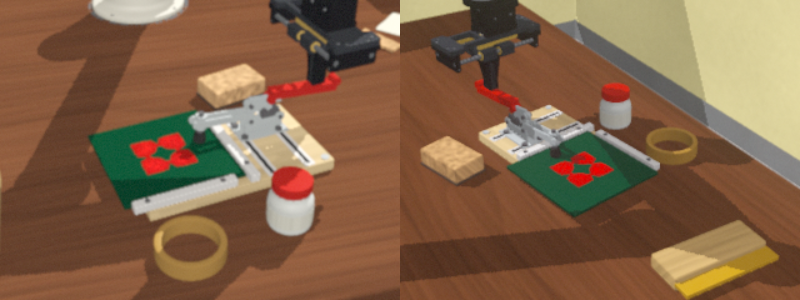

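No force is left on the tip, and the grip end is at z about 0.076, which fits lock. I'll lift straight off and check that it stays.

Call:
move_arm --motion '[[[0,0,-10,0,0,0,-1],[0,0,-30,0,0,0,-1],[0,0,-40,0,0,0,-1],[0,0,-50,0,0,0,-1],[0,0,0,0,0,0,-1],[0,0,0,0,0,0,-1]]]'

```text
time: 20.6
tool_pos: [0.5362, 0.1869, 0.2115]
tcp_rot: [-0.0, 0.761, -0.649, -0.0]
wrist_force: [-0.6, -0.3, -1.4]
opening: 0.0005
```

```bash
python3 - <<'E'
from grip import *
look('g4')
for n in("scene","side"):
    p,d=env.read_camera(n)
    r=env.regions_of(n,'board')[0]
    hsv=cv2.cvtColor(p,cv2.COLOR_BGR2HSV)
    mk=cv2.dilate(r['pixels'].astype(np.uint8),np.ones((7,7)))
    g=((((hsv[...,0]>65)&(hsv[...,0]<100)&(hsv[...,1]>90))|((hsv[...,0]<8)|(hsv[...,0]>172))&(hsv[...,1]>200))&(mk>0)).astype(np.uint8)
    g=cv2.morphologyEx(g,cv2.MORPH_CLOSE,np.ones((9,9)))
    cn=max(cv2.findContours(g,0,1)[0],key=cv2.contourArea)
    W=rayz(n,cn[:,0,:].astype(float),.024)[:,:2]
    print(n,cv2.minAreaRect((((W-O)@RJ)*1000).astype(np.float32)))
E
```

```text
t 20.6 jig [-0.0068  0.2593] z 0.2115 toolx in jig [-0.003 -1.    -0.001] zax [ 0.     0.001 -1.   ] F jig [-0.7 -0.2 -1.4] op 0.0005 q [ 0.62  0.3  -0.15 -0.   -1.12 -0.46]
scene 669 x [-0.0173 -0.0014  0.0027] slant deg -3.2 ends [0.1743 0.0807] [0.2954 0.074 ]
side 371 x [-0.0187 -0.014   0.0009] slant deg -2.8 ends [0.1727 0.0832] [0.2944 0.0772]
scene ((2.204742431640625, -0.36236572265625), (179.58876037597656, 177.37869262695312), 0.28759950399398804)
side ((-2.2678451538085938, -1.3427734375), (180.62400817871094, 180.61109924316406), 0.35141506791114807)
```

View pics/g4.png

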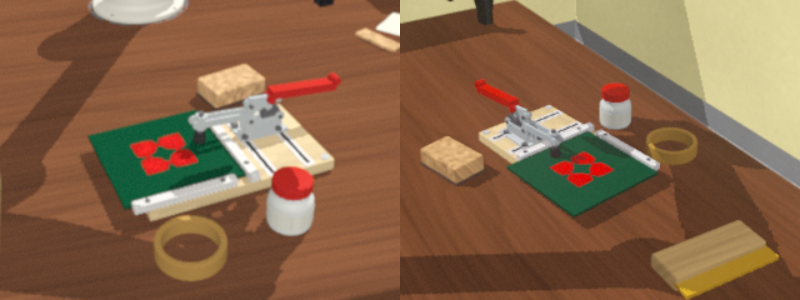

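The handle stayed down after release with no spring-back, and the board still sits square at the fences. Handing in.

```bash
python3 -c "
from cell import env
print(env.hand_in())"
```

```text
the job is handed in; nothing more can be done
None
```

The board is pushed home against both fences and the clamp is locked on it, as far as my checks can show. I handed in at about 21 s of the 72 s; the simulator gave no verdict.

**What I did:** I pushed the board with the two open fingertips, first to the far fence and then to the side fence. A last nudge on the -x edge with closed fingers met the stop straight away. Then I swept the handle over and down with the closed fingertip and lifted clear.

**Last checks:**
- **Fences:** each push stalled at the fence, with 5 to 7 N on the wrist.
- **Board position:** averaged over the two cameras it is within about 1 mm of the seat, at 0.3° from square.
- **Handle:** the grip end is at z about 76 mm (77 expected in lock). It stayed there after release without springing back.
- **Robot:** it is clear of everything, and the jar, tape, sanding block and squeegee look unmoved in the pictures.

**What disagreed or went unmeasured:**
- The two cameras put the board about 4.5 mm apart in x (+2.2 and -2.3 mm), so for x I relied mainly on the contact stalls.
- My fit of the grip's slant gave about -3° instead of +4°, probably because it uses only the visible surface.
- I did not measure the foot's force on the board directly.

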